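Sieve mixed bearing balls over the catch box

ROBOT

A 7-joint arm with a two-finger parallel gripper is mounted at the origin on a cart in front of the work surface, level with it; the furniture and walls round the work are solid. World frame = base frame: x ahead of the robot, y to its left, z up, the work surface at z = 0. Lengths are in m, angles in rad, forces in N, time in s.
With the tool pointing down it reaches from about 0.425 to 0.875 m from the base axis. Payload 4.7 kg.
Tool frame: the origin (TCP) lies at the very end of the fingers, on their centre line; the grasp point (between the pads) lies 19 mm behind it; z points along the fingers, y is the direction in which the jaws open and shut (so a half turn about z gives the same grasp; the last joint's range is limited). The gripper opens to 87 mm and grips with 3 to 60 N. Pads are 19 mm wide; open, the fingers measure 117 mm over their backs; the gripper's body (75 mm by 190 mm) begins 51 mm behind the grasp point.
Start: joints at [1.153, 0.321, -0.07, 1.45, 0.023, 1.371, -0.057], TCP at [0.272, -0.59, 0.184] pointing down, gripper open.
Joint ranges: [-2.86, 2.86], [-0.3, 2.09], [-1.38, 1.24], [0.06, 2.45], [-1.56, 4.7], [0.09, 2.05], [-2.69, 2.69]. Speed limits (rad/s): [2.57, 2.57, 3.14, 3.14, 3.14, 3.14, 3.14].

INTERFACE

Orientations are given as a rotation vector (axis times angle).
In Python, from bench import * gives the robot as it stands.
- The arm moves only by the shell command python3 -m jog 'ROWS' [OPENING] [FORCE]. ROWS is JSON, a list of rows, each a list of 4 numbers: the shift along the world's x, y, z in mm, then the turn about the world's z in rad. In form: [[x, y, z, twist], ...]. A call has exactly 8 rows; each row is the pose to reach, as a shift and turn from the pose commanded when the call began; what a row does not reach only later rows make up. A row lasts 1/8 s, in which the tool goes at most 62.5 mm and 10.7 degrees, less where a joint would pass 70% of its speed; a pose out of reach is approached as far as the arm can. A call with a gripper value outside its range is refused whole. OPENING is the opening, from -1 (shut) to 1 (fully open), set as the call begins (- or left out, the last holds). The fingers move at their own pace and stop on an object; FORCE is the grip in N (left out, the last holds). Time passes only in rows, so rows that repeat a pose let the fingers close, or fill a call up. It gives the time, the measured TCP pose, the force and the opening at its end, in the units of the state.
- get_state(): the state, without advancing time (a new reading comes with each control period).
- get_image(name): name is "side" or "top" or "wrist"; returns a dict with "image" (400x640x3 uint8, red, green, blue), "fx", "fy", "cx", "cy" (pixels), "position" and "rotation" of the camera in the world; the wrist camera has in their place "tool_from_camera" (4x4, takes a point from camera to tool coordinates, whose origin is the TCP and whose axes are the flange's). Camera axes: x right, y down, z forward; pixel columns grow to the right and rows downward; lengths in m; the calibration is good to about 2 mm. A picture is of the moment at which its call begins: read the wrist's pose just before it. There is no depth.
- close_job(): hands the job in, once; it reports no verdict.
The state is a dict: "time": time; "joint_positions": joint angles; "qd": joint speeds; "joint_torque": joint torques, N m; "position": TCP position; "tool_rot": TCP orientation; "ft_force": force on the tool from outside, world axes, zero at the start; "torque": the same for the moment, N m; "grip_width": opening from 0.0 (shut) to 1.0 (fully open).
Only numpy, scipy, OpenCV 4.12 (cv2) and the standard library are available. Lean on these libraries where they do the work, as an engineer would, in place of code of your own. Each camera call takes 0.05 s, during which the arm holds its last target. There are 200 camera calls.

TASK

Take the sieve by its orange handle and, keeping it down on the rails of the blue catch box, shake it side to side from spring buffer to spring buffer (left, right, left, right at least, and as often as needed) until all the small brass balls have dropped into the box; feel for the buffers, which give way softly, and never drive them to their dead stop or push with more than 25 N. Then lift the sieve with the large steel balls still in it off the box, set it gently level in the middle of the black tray and let go, leaving everything else alone.

Things in the scene. Friction and masses are not known exactly. Their poses are not given: they have to be found in the camera images.
- sieve: hand sieve, aluminium frame 128 (x) x 176 (y) mm, walls 36 tall, inside 108 x 166; origin at the centre of its underside, z up. Deck top 5 mm up, steel bars along x; four slots 17 mm wide along x, centred at y = -49.5, -16.5, 16.5, 49.5 mm. Weighs 0.36 to 0.6 kg empty. Starts lying on the box's rails within 6 mm of the middle, axes as the box's
- sieve_handle (a point): centre of the sieve's orange handle bar, over the sieve's middle, 54 mm above its underside. The bar runs along the sieve's x, 100 mm long, 14 mm wide (y), 16 mm tall; under it 10 mm to the level of the wall tops, 41 mm to the deck, so fingers fit on both sides. It sits in rubber mounts that give up to 6 mm up or down, 1.5 N per mm
- catch_box: blue open catch box screwed to the bench, 156 (x) x 282 (y) mm; origin at the centre of its underside, z up, y to the robot's left. Low-friction rails 46 mm high along y carry the sieve; 61 mm high lips guide it, 3 mm play each side in x. Inside 116 x 270 mm, floor 4 mm up. Brackets at the y ends, 92 mm high, hold spring buffers, whose sleeves reach up to 165 mm from the middle
- buffer_left (a joint): how far the left (+y) spring buffer is pressed, m: 0 free, 0.010 dead stop; 1.8 N per mm (sliding on the rails takes 1 to 3 N). Its face, a red 18 mm disc 76 mm above the bench, meets the sieve's end wall. The face is set anywhere from 101 to 123 mm from the box's middle along y, a setting that is not measured: it must be felt for
- buffer_right (a joint): the same for the right (-y) buffer, set separately: how far it is pressed, m, 0 free to 0.010 dead stop, 1.8 N per mm; face 101 to 123 mm from the box's middle towards -y, not measured
- small_0: small brass ball, 14 mm diameter, 12 g, origin at its centre. Starts in a shallow 5 mm groove of the deck (at y = -33 or 33 mm of the sieve), out of which a brisk start or stop along y (about 4 m/s2, e.g. a sharp stop from over 0.1 m/s) rolls it; falls through the slots
- small_1: small brass ball, 14 mm diameter, 12 g, origin at its centre. Starts in a shallow 5 mm groove of the deck (at y = -33 or 33 mm of the sieve), out of which a brisk start or stop along y (about 4 m/s2, e.g. a sharp stop from over 0.1 m/s) rolls it; falls through the slots
- small_2: small brass ball, 14 mm diameter, 12 g, origin at its centre. Starts in a shallow 5 mm groove of the deck (at y = -33 or 33 mm of the sieve), out of which a brisk start or stop along y (about 4 m/s2, e.g. a sharp stop from over 0.1 m/s) rolls it; falls through the slots
- small_3: small brass ball, 14 mm diameter, 12 g, origin at its centre. Starts in a shallow 5 mm groove of the deck (at y = -33 or 33 mm of the sieve), out of which a brisk start or stop along y (about 4 m/s2, e.g. a sharp stop from over 0.1 m/s) rolls it; falls through the slots
- small_4: small brass ball, 14 mm diameter, 12 g, origin at its centre. Starts in a shallow 5 mm groove of the deck (at y = -33 or 33 mm of the sieve), out of which a brisk start or stop along y (about 4 m/s2, e.g. a sharp stop from over 0.1 m/s) rolls it; falls through the slots
- large_0: large dark steel ball, 22 mm diameter, 43 g, origin at its centre. Starts in a shallow groove of the deck among the small balls; cannot pass a slot but settles in one, 4 mm deep
- large_1: large dark steel ball, 22 mm diameter, 43 g, origin at its centre. Starts in a shallow groove of the deck among the small balls; cannot pass a slot but settles in one, 4 mm deep
- large_2: large dark steel ball, 22 mm diameter, 43 g, origin at its centre. Starts in a shallow groove of the deck among the small balls; cannot pass a slot but settles in one, 4 mm deep
- tray: black shallow antistatic tray fixed on the bench, 168 (x) x 253 (y) mm, rim 19 mm high, floor 2 mm above the bench; origin at the centre of its underside. The sieve fits inside with their axes parallel
- side_cutters: bystander: orange side cutters, 50x118x12 mm, lying flat behind the work
- pot_0: bystander: small white pot with a grey lid, 36 mm wide, 39 mm tall; origin under its centre
- pot_1: bystander: small white pot with a blue lid, 36 mm wide, 39 mm tall; origin under its centre
There are look-alikes about, which are no part of the job. There is more than one size of the sieve; the one meant has the size given above.

How it is judged:
By the outcome, as a careful person would: the job done as asked, in the order asked, and still so for the second after the job is handed in, with the robot touching nothing.
It also fails if it takes over 54 s, if anything falls off the work surface, if the arm or the gripper's body presses on something with over 40 N, if the wrist force passes 120 N, or if a joint passes its speed limit or range.

## Working session

There is one attempt and no reset: what is moved stays moved. The work goes in short steps, Python scripts to look and compute and a shell command to move; the robot and the scene stay as the last step left them, time stands still between calls to the robot, and variables do not carry over. Pictures are saved under pics/ and viewed, about 8 in all and at most 12, crops included, and the job is handed in when it is done.

```bash
mkdir -p pics; ls; python3 - <<'E'
from bench import *
import cv2,numpy as np
s=get_state();print({k:np.round(v,3) for k,v in s.items()})
for n in("side","top"):
    d=get_image(n);cv2.imwrite(f"pics/{n}0.png",d["image"][:,:,::-1])
    print(n,d["fx"],d["cx"],d["cy"],np.round(d["position"],3),np.round(d["rotation"],3).tolist())
E
```

```text
pics
{'time': np.float64(0.0), 'joint_positions': array([ 1.153,  0.322, -0.07 ,  1.452,  0.023,  1.371, -0.057]), 'qd': array([ 0.002, -0.   , -0.002, -0.001, -0.001, -0.   , -0.001]), 'joint_torque': array([-1.0000e-03, -4.9129e+01, -4.0500e-01, -3.1253e+01, -6.4000e-02,
        4.4000e-02,  0.0000e+00]), 'position': array([ 0.272, -0.59 ,  0.183]), 'tool_rot': array([-3.067e+00, -6.730e-01,  1.000e-03]), 'ft_force': array([ 1.258, -0.304,  0.188]), 'torque': array([-0.037,  0.01 ,  0.008]), 'grip_width': np.float64(1.001)}
side 500.24934527246916 330.97792020939124 195.40314583898964 [ 0.521 -1.187  0.904] [-2.132, 0.048, 0.007]
top 494.25307936912543 323.2260863477195 199.8006682763775 [0.303 0.098 1.266] [-2.135, 2.122, -0.198]
```

View pics/top0.png

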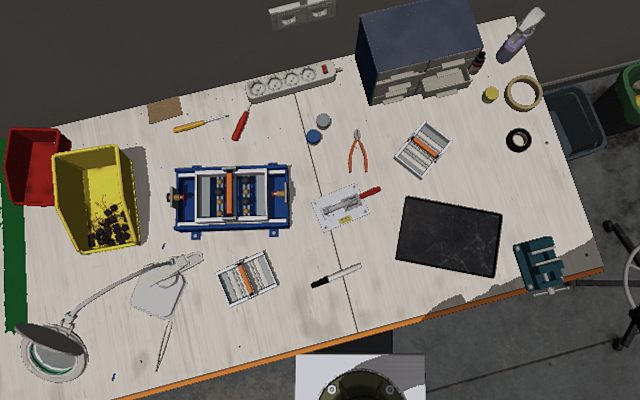

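View pics/side0.png

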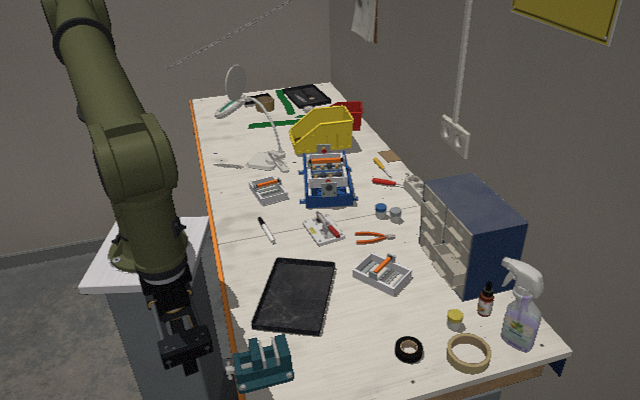

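The top view shows three candidates: a sieve on the blue box at (231,195), and loose ones on the bench at (247,279) and (423,149). The one on the box rails fits the description. I'll measure their sizes and confirm with a crop.

```bash
cat > h.py <<'E'
from bench import *
import cv2,numpy as np
from scipy.spatial.transform import Rotation as R
def cam(n):
    s=get_state();d=get_image(n)
    if n=="wrist":
        T=np.eye(4);T[:3,:3]=R.from_rotvec(s["tool_rot"]).as_matrix();T[:3,3]=s["position"];T=T@np.array(d["tool_from_camera"])
        d["P"],d["R"]=T[:3,3],T[:3,:3]
    else:
        r=np.array(d["rotation"]);d["P"]=np.array(d["position"]);d["R"]=R.from_rotvec(r).as_matrix() if r.size==3 else r
    d["hsv"]=cv2.cvtColor(d["image"],cv2.COLOR_RGB2HSV);return d
def ray(d,px,z):
    px=np.atleast_2d(px).astype(float)
    v=np.c_[(px[:,0]-d["cx"])/d["fx"],(px[:,1]-d["cy"])/d["fy"],np.ones(len(px))]@d["R"].T
    return d["P"]+v*((z-d["P"][2])/v[:,2])[:,None]
def proj(d,p):
    c=(np.atleast_2d(p)-d["P"])@d["R"];return np.c_[c[:,0]/c[:,2]*d["fx"]+d["cx"],c[:,1]/c[:,2]*d["fy"]+d["cy"]]
def mask(d,lo,hi,box):
    m=cv2.inRange(d["hsv"],np.array(lo),np.array(hi));k=np.zeros_like(m);x0,y0,x1,y1=box;k[y0:y1,x0:x1]=255;return m&k
def rect(d,m,z):
    c,_=cv2.findContours(m,cv2.RETR_EXTERNAL,cv2.CHAIN_APPROX_NONE)
    c=max(c,key=cv2.contourArea)[:,0]
    w=ray(d,c,z)[:,:2]*1000;r=cv2.minAreaRect(w.astype(np.float32));return np.round(r[0],1),np.round(r[1],1),round(r[2],1)
E
python3 - <<'E'
from h import *
d=cam("top")
O=([5,150,120],[18,255,255])
for nm,b,z in(("box sieve",(215,165,250,225),.108),("front",(215,250,280,310),.062),("back",(395,120,455,180),.062)):
    print(nm,rect(d,mask(d,*O,b),z))
m=mask(d,[0,0,0],[180,255,70],(385,185,515,285));m=cv2.morphologyEx(m,cv2.MORPH_OPEN,np.ones((7,7)))
print("tray",rect(d,m,.019))
m=mask(d,[100,120,50],[125,255,255],(160,150,310,245));
print("box bluepx",rect(d,cv2.morphologyEx(m,cv2.MORPH_CLOSE,np.ones((9,9))),.061))
e=cam("side");print("side tray",rect(e,cv2.morphologyEx(mask(e,[0,0,0],[180,255,75],(245,250,345,340)),cv2.MORPH_OPEN,np.ones((5,5))),.019))
print("side handle",rect(e,mask(e,*O,(300,150,345,172)),.100))
c=np.vstack([cv2.resize(d["image"][155:245,160:310],None,fx=5,fy=5,interpolation=3)])
cv2.imwrite("pics/c1.png",c[:,:,::-1])
E
```

```text
box sieve (array([530.6, 319.5]), array([97.3, 12. ]), 2.3)
front (array([329.4, 280.6]), array([70.1,  9.1]), 24.5)
back (array([ 661.8, -162.5]), array([70.4,  9.2]), 50.7)
tray (array([ 440. , -226.1]), array([252.1, 166.2]), 79.4)
box bluepx (array([520.3, 321.1]), array([184.5, 280.3]), 2.5)
side tray (array([ 439.6, -237.9]), array([265.4, 168. ]), 79.4)
side handle (array([531.2, 318.5]), array([99.5, 35.9]), 2.3)
```

View pics/c1.png

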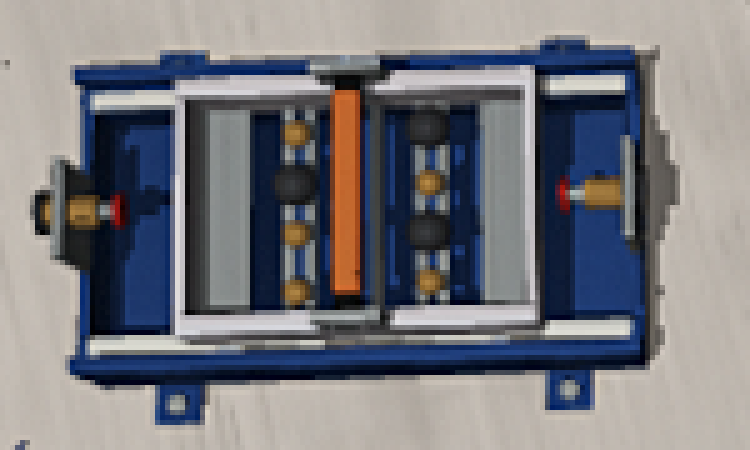

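Identification: the sieve on the box has a handle about 97 mm long, as described. The two loose ones have 70 mm handles, so they are look-alikes. In the crop, five brass and three dark balls sit in two grooves. The handle is at (531,319) mm with yaw 2.3°, and the tray is around (440,-228) with yaw -10.6°. Next I move over the box.

```bash
python3 -m jog '[[30,48,0,-0.05],[60,97,0,-0.1],[90,145,0,-0.15],[119,193,0,-0.2],[148,242,0,-0.25],[178,290,0,-0.3],[196,348,0,-0.35],[212,406,0,-0.393]]' 0.2
python3 -m jog '[[14,58,0,0],[26,118,0,0],[36,180,0,0],[40,242,0,0],[44,304,0,0],[46,366,0,0],[47,428,0,0],[47,488,0,0]]'
python3 - <<'E'
from h import *
s=get_state();print(s["time"],s["position"],R.from_rotvec(s["tool_rot"]).as_matrix()[:,1],s["ft_force"],s["joint_positions"])
E
```

```text
time: 1.2
position: [0.4845, -0.1824, 0.1838]
tool_rot: [3.141, 0.059, 0.0]
ft_force: [0.7, 1.0, -0.0]
grip_width: 0.599
time: 2.2
position: [0.531, 0.3053, 0.1838]
tool_rot: [3.141, 0.06, 0.0]
ft_force: [1.2, -0.4, -0.1]
grip_width: 0.603
2.2 [0.53100534 0.30529368 0.18381872] [ 3.81998750e-02 -9.99270098e-01  2.02749193e-04] [ 1.21780787 -0.39755293 -0.0809178 ] [ 0.03135176  0.32220282 -0.73966084  1.52936272  0.21964984  1.37508314
 -2.25804164]
```

```bash
python3 - <<'E'
from h import *
d=cam("wrist");print(d["P"],proj(d,[[.5308,.319,.1]]))
print(rect(d,mask(d,[5,150,120],[18,255,255],(0,0,640,400)),.108))
cv2.imwrite("pics/w1.png",d["image"][:,:,::-1])
E
```

```text
[0.61298161 0.3082893  0.38546075] [[309.14720196 191.47347876]]
(array([532.1, 318.8]), array([98.7, 13.5]), 2.2)
```

View pics/w1.png

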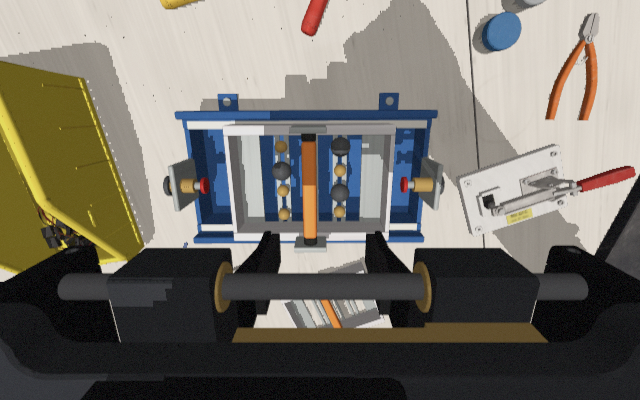

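The wrist view agrees: handle at (532,319), yaw 2.2°, grooves holding balls on both sides. Descend and grip.

```bash
python3 -m jog '[[0,15,0,0],[0,15,-30,0],[0,15,-60,0],[0,15,-80,0],[0,15,-95,0],[0,15,-102,0],[0,15,-102,0],[0,15,-102,0]]' 0.2
python3 -m jog '[[0,0,0,0],[0,0,0,0],[0,0,0,0],[0,0,0,0],[0,0,0,0],[0,0,0,0],[0,0,0,0],[0,0,0,0]]' -1 40
```

```text
time: 3.25
position: [0.5316, 0.3191, 0.0829]
tool_rot: [-3.14, -0.061, -0.002]
ft_force: [0.2, 0.1, 0.4]
grip_width: 0.598
time: 4.25
position: [0.531, 0.3186, 0.0819]
tool_rot: [3.141, 0.061, -0.0]
ft_force: [0.6, -0.0, 0.2]
grip_width: 0.009
```

The gripper shut completely (0.009), so the bar is not between the pads. I'll look.

```bash
python3 - <<'E'
from h import *
s=get_state();print(s["grip_width"])
d=cam("side");w=cam("wrist")
print("tcp in side",proj(d,s["position"]),proj(w,s["position"]), proj(w,s["position"]+[0,0,.019]))
cv2.imwrite("pics/s2.png",np.vstack([cv2.resize(d["image"][125:215,285:375],(600,300))[:, :],cv2.resize(w["image"],(600,300))])[:,:,::-1])
E
```

```text
0.009408214740927193
tcp in side [[325.77434751 164.72149804]] [[322.66301527 222.89132986]] [[322.65609263 233.44424397]]
```

View pics/s2.png

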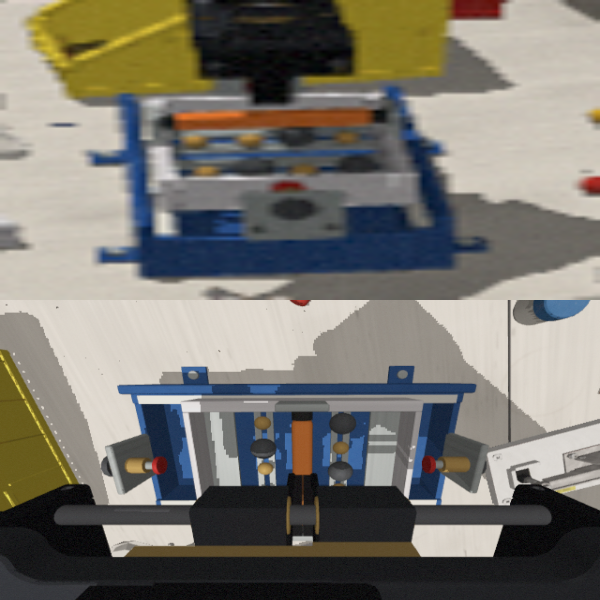

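```bash
python3 - <<'E'
from h import *
s=get_state();print(s["grip_width"],s["position"])
d=cam("side");w=cam("wrist")
for z in(.1,.108): print(rect(d,mask(d,[5,150,120],[18,255,255],(300,150,345,172)),z))
print(proj(d,[[.531,.319,.108],[.531,.319,.092],[.48,.317,.1],[.58,.321,.1]]))
cv2.imwrite("pics/s3.png",np.hstack([cv2.resize(d["image"][130:200,290:360],(400,400),interpolation=2),cv2.resize(w["image"][150:270,260:380],(400,400),interpolation=2)])[:,:,::-1])
E
```

```text
0.005921397248916026 [0.53102667 0.3186254  0.08186733]
(array([529.5, 317.7]), array([96. , 34.8]), 2.0)
(array([529.4, 302.7]), array([95.1, 34.4]), 2.0)
[[325.53960619 157.90254177]
 [325.67937515 162.05722911]
 [310.62694286 160.80394408]
 [339.96409051 159.18967487]]
```

View pics/s3.png

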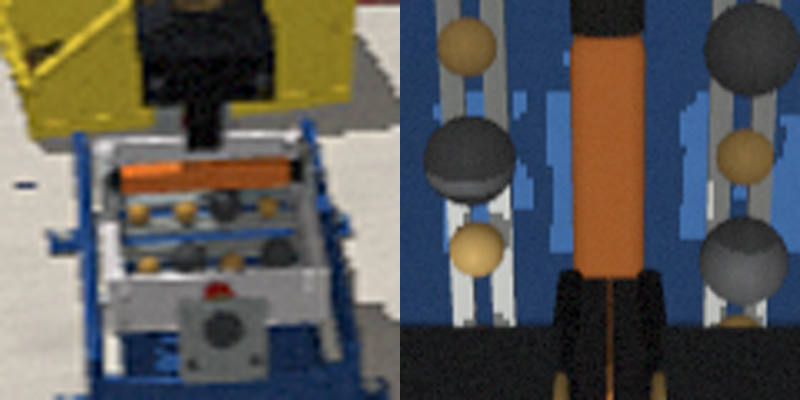

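```bash
python3 -m jog '[[0,0,0,0],[0,0,0,0],[0,0,0,0],[0,0,0,0],[0,0,0,0],[0,0,0,0],[0,0,0,0],[0,0,0,0]]' 0.2
python3 - <<'E'
from h import *
s=get_state();print(s["grip_width"],s["position"])
d=cam("side");w=cam("wrist");print(w["fx"],w["P"],w["R"])
print("handle",rect(w,mask(w,[5,150,120],[18,255,255],(0,0,640,400)),.108))
for z in(.082,.1,.115): print(z,proj(d,[[.531,.345,z],[.531,.293,z]]).round(),proj(w,[[.5405,.345,z],[.5405,.293,z]]).round())
cv2.imwrite("pics/s4.png",np.hstack([cv2.resize(d["image"][130:200,290:360],(400,400),interpolation=2),cv2.resize(w["image"][150:270,260:380],(400,400),interpolation=2)])[:,:,::-1])
E
```

```text
time: 5.45
position: [0.531, 0.3187, 0.0819]
tool_rot: [3.141, 0.061, 0.0]
ft_force: [0.2, 0.3, 0.5]
grip_width: 0.598
0.5984304138606712 [0.53103579 0.31865514 0.08191585]
291.8166760538616 [0.61304158 0.32166549 0.2834917 ] [[ 3.78347642e-02 -9.54107616e-01 -2.97064282e-01]
 [-9.99283587e-01 -3.63976404e-02 -1.03694493e-02]
 [-9.18868402e-04  2.97243787e-01 -9.54801177e-01]]
handle (array([543.1, 319.6]), array([76.7, 13.2]), 2.7)
0.082 [[326. 161.]
 [326. 168.]] [[287. 210.]
 [358. 212.]]
0.1 [[325. 156.]
 [326. 164.]] [[284. 219.]
 [361. 221.]]
0.115 [[325. 153.]
 [326. 160.]] [[281. 227.]
 [364. 230.]]
```

View pics/s4.png

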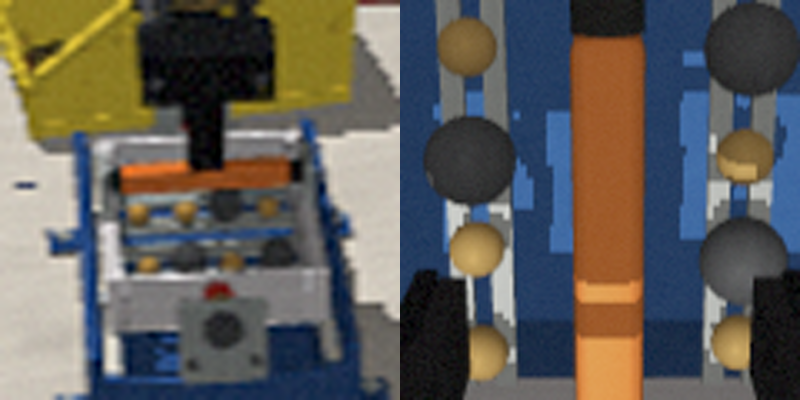

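The picture shows the real fingertips at z ≈ 0.117 in both views, about 35 mm above the reported TCP. That is why the fingers closed above the bar. The reported TCP z is therefore about 35 mm too low, so I go down 34 mm more in steps, watching the force.

```bash
python3 -m jog '[[0,0,-4,0],[0,0,-8,0],[0,0,-12,0],[0,0,-16,0],[0,0,-20,0],[0,0,-20,0],[0,0,-20,0],[0,0,-20,0]]'
python3 -m jog '[[0,0,-3,0],[0,0,-6,0],[0,0,-9,0],[0,0,-12,0],[0,0,-14,0],[0,0,-14,0],[0,0,-14,0],[0,0,-14,0]]'
python3 -m jog '[[0,0,0,0],[0,0,0,0],[0,0,0,0],[0,0,0,0],[0,0,0,0],[0,0,0,0],[0,0,0,0],[0,0,0,0]]' -1 40
```

```text
time: 6.55
position: [0.5311, 0.3187, 0.0621]
tool_rot: [-3.141, -0.061, -0.0]
ft_force: [0.3, 0.1, -0.1]
grip_width: 0.602
time: 7.55
position: [0.5311, 0.3187, 0.048]
tool_rot: [-3.141, -0.061, -0.0]
ft_force: [0.3, 0.2, 0.1]
grip_width: 0.599
time: 8.55
position: [0.531, 0.3187, 0.0479]
tool_rot: [3.141, 0.061, -0.0]
ft_force: [0.0, 0.4, 0.2]
grip_width: 0.156
```

Gripped: 0.156 × 87 = 13.6 mm, about the bar's 14 mm. I'll use the saved pictures for a first estimate of the buffer faces before feeling for them.

```bash
python3 - <<'E'
from h import *
for n in("w1","top0"):
    d=cam("wrist" if n=="w1" else "top")
    if n=="w1":
        # undo motion since w1 (same orientation): TCP then minus now
        d["P"]=d["P"]+np.array([.5310,.3053,.1838])-get_state()["position"]
    d["hsv"]=cv2.cvtColor(cv2.imread(f"pics/{n}.png"),cv2.COLOR_BGR2HSV)
    for b in ([(195,170,212,200),(398,170,414,200)] if n=="w1" else [(178,185,192,205),(266,185,280,205)]):
        m=mask(d,[0,150,60],[4,255,255],b)|mask(d,[172,150,60],[180,255,255],b)
        p=np.argwhere(m)[:,::-1]; w=ray(d,p,.076)
        a=np.radians(2.25);v=(w[:,:2]-[.531,.319])@[-np.sin(a),np.cos(a)]*1000
        print(n,len(p),p.min(0),p.max(0),"v from handle mm",v.min().round(1),v.max().round(1))
E
```

```text
w1 127 [200 178] [208 193] v from handle mm 111.4 121.2
w1 94 [401 177] [407 191] v from handle mm -106.3 -98.9
top0 11 [182 194] [184 200] v from handle mm 115.0 120.1
top0 10 [272 191] [273 196] v from handle mm -102.7 -100.1
```

```bash
python3 -m jog '[[0,4,-1,0],[0,8,-1,0],[0,12,-1,0],[-1,16,-1,0],[-1,19,-1,0],[-1,21,-1,0],[-1,22,-1,0],[-1,22,-1,0]]'
python3 -m jog '[[0,1,0,0],[0,1,0,0],[0,2,0,0],[0,2,0,0],[0,3,0,0],[0,3,0,0],[0,3,0,0],[0,3,0,0]]'
```

```text
time: 9.65
position: [0.5299, 0.3408, 0.0469]
tool_rot: [-3.141, -0.061, 0.0]
ft_force: [-0.2, -0.5, 1.6]
grip_width: 0.157
time: 10.65
position: [0.5301, 0.3438, 0.0469]
tool_rot: [-3.141, -0.061, -0.0]
ft_force: [0.2, -1.6, 1.7]
grip_width: 0.157
```

```bash
python3 -m jog '[[0,1,0,0],[0,1,0,0],[0,2,0,0],[0,2,0,0],[0,3,0,0],[0,3,0,0],[0,3,0,0],[0,3,0,0]]'
```

```text
time: 11.65
position: [0.53, 0.3461, 0.0468]
tool_rot: [3.14, 0.061, -0.0]
ft_force: [-0.1, -4.9, 1.7]
grip_width: 0.156
```

The left buffer is met at TCP y ≈ 0.344 (4.9 N now, about 2 mm in). Go briskly towards the right, stop short, then feel.

```bash
python3 -m jog '[[1,-19,0,0],[1,-37,0,0],[1,-37,0,0],[1,-37,0,0],[1,-38,0,0],[1,-39,0,0],[1,-39,0,0],[1,-39,0,0]]'
python3 -m jog '[[0,-1,0,0],[0,-1,0,0],[0,-2,0,0],[0,-2,0,0],[0,-3,0,0],[0,-3,0,0],[0,-3,0,0],[0,-3,0,0]]'
```

```text
time: 12.65
position: [0.531, 0.3085, 0.0471]
tool_rot: [-3.14, -0.062, -0.001]
ft_force: [1.9, 1.0, 1.3]
grip_width: 0.159
time: 13.65
position: [0.5307, 0.3052, 0.0469]
tool_rot: [-3.14, -0.062, 0.0]
ft_force: [-0.8, 4.5, 1.6]
grip_width: 0.153
```

Right contact is at TCP y ≈ 0.307 (4.5 N at 0.305). I shake between about 0.303 and 0.348, roughly 4 mm into each spring, where the dead stop is 10 mm.

```bash
python3 -m jog '[[-1,22,0,0],[-2,43,0,0],[-2,43,0,0],[-2,43,0,0],[-1,20,0,0],[0,-2,0,0],[0,-2,0,0],[0,-2,0,0]]'
python3 -m jog '[[-1,24,0,0],[-2,45,0,0],[-2,45,0,0],[-1,22,0,0],[0,0,0,0],[0,0,0,0],[-1,24,0,0],[-2,45,0,0]]'
python3 - <<'E'
from h import *
d=cam("wrist");cv2.imwrite("pics/w5.png",cv2.resize(d["image"][110:260,200:440],(800,500),interpolation=2)[:,:,::-1])
E
```

```text
time: 14.65
position: [0.5307, 0.3041, 0.0473]
tool_rot: [-3.139, -0.062, -0.0]
ft_force: [0.3, 3.9, 1.4]
grip_width: 0.158
time: 15.65
position: [0.5295, 0.3461, 0.0467]
tool_rot: [3.138, 0.058, -0.0]
ft_force: [0.8, -3.5, 1.8]
grip_width: 0.16
```

View pics/w5.png

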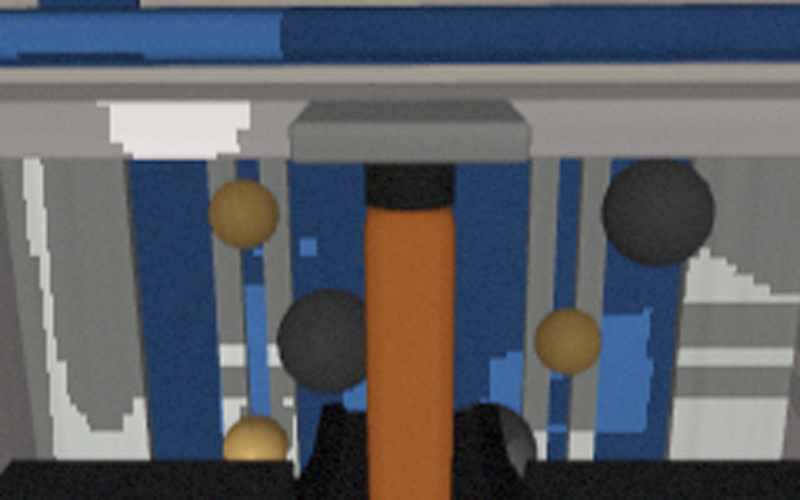

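The picture shows all three large balls settled in slots, while at least three brass balls are still in their grooves at (244,213), (255,440) and (568,342). I need a brisker shake with quick reversals, staying within the free travel first.

```bash
python3 -m jog '[[1,-38,0,0],[0,-4,0,0],[1,-38,0,0],[0,-4,0,0],[1,-38,0,0],[0,-4,0,0],[1,-38,0,0],[1,-38,0,0]]'
python3 - <<'E'
from h import *
d=cam("wrist");cv2.imwrite("pics/w6.png",cv2.resize(d["image"][110:260,200:440],(800,500),interpolation=2)[:,:,::-1])
t=cam("top");cv2.imwrite("pics/t6.png",t["image"][:,:,::-1])
m=mask(d,[14,60,70],[24,255,255],(200,110,440,250))
n,l,st,c=cv2.connectedComponentsWithStats(m)
print([(st[i,4],c[i].round()) for i in range(1,n) if st[i,4]>20])
E
```

```text
time: 16.7
position: [0.5302, 0.3062, 0.0463]
tool_rot: [3.138, 0.056, -0.002]
ft_force: [-1.2, -1.5, 1.3]
grip_width: 0.161
[(np.int32(159), array([303., 165.])), (np.int32(122), array([385., 196.])), (np.int32(30), array([305., 228.])), (np.int32(36), array([381., 245.]))]
```

View pics/w6.png

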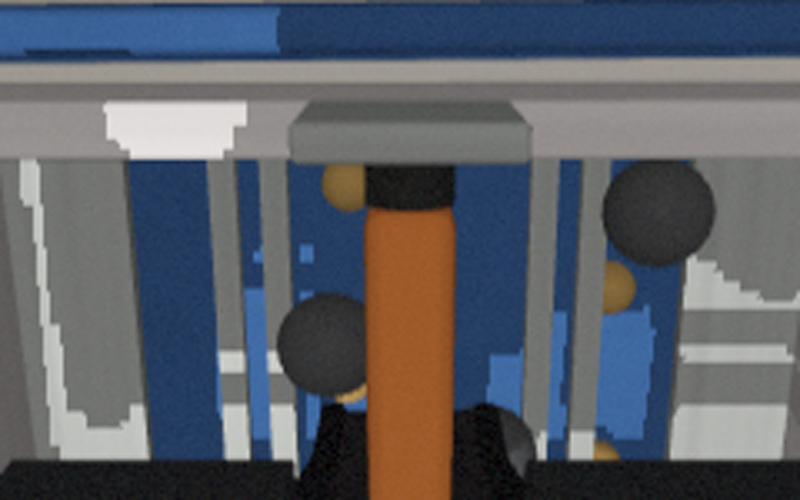

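The grooves in view are now empty, and the brass balls appear below the bars in the box. I do one more combined brisk and buffer shake, then check from the fixed cameras.

```bash
python3 -m jog '[[-1,36,0,0],[0,0,0,0],[-1,36,0,0],[0,0,0,0],[-1,38,0,0],[-1,38,0,0],[0,15,0,0],[0,-7,0,0]]'
python3 -m jog '[[0,0,0,0],[0,22,0,0],[-1,45,0,0],[-1,45,0,0],[0,22,0,0],[0,0,0,0],[0,0,0,0],[0,20,0,0]]'
python3 - <<'E'
from h import *
d=cam("wrist");t=cam("top");s=cam("side")
i=np.vstack([np.hstack([cv2.resize(s["image"][140:200,295:355],(400,300),interpolation=2),cv2.resize(t["image"][160:235,180:280],(400,300),interpolation=2)]),cv2.resize(d["image"][110:250,200:440],(800,300),interpolation=2)])
cv2.imwrite("pics/m7.png",i[:,:,::-1])
E
```

```text
time: 17.8
position: [0.5294, 0.3038, 0.047]
tool_rot: [-3.139, -0.064, 0.0]
ft_force: [0.0, 4.9, 0.7]
grip_width: 0.158
time: 18.8
position: [0.5307, 0.3206, 0.0467]
tool_rot: [3.138, 0.056, 0.0]
ft_force: [0.9, -1.2, 2.9]
grip_width: 0.154
```

View pics/m7.png

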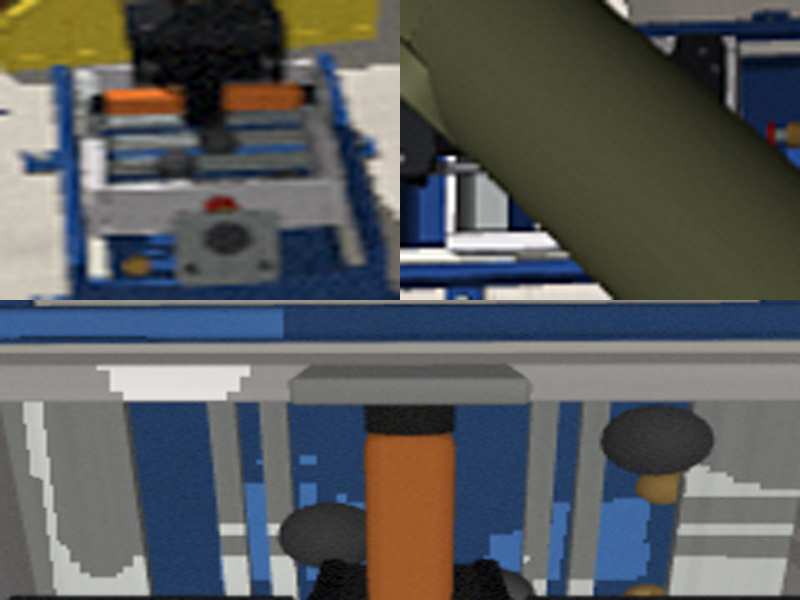

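No brass is visible in the sieve from the side or the wrist, and one ball shows in the box at (137,265). Large balls are in the slots. Lift straight up and look into the box.

```bash
python3 -m jog '[[0,0,3,0],[0,0,10,0],[0,0,22,0],[0,0,38,0],[0,0,56,0],[0,0,74,0],[0,0,87,0],[0,0,92,0]]' -1 50
python3 -m jog '[[0,-6,0,0],[0,-20,0,0],[0,-42,0,-0.02],[-2,-72,0,-0.05],[-6,-106,0,-0.08],[-10,-140,0,-0.11],[-16,-172,0,-0.14],[-20,-196,0,-0.16]]'
python3 - <<'E'
from h import *
t=cam("top");s=cam("side");d=cam("wrist")
for n,c,b in(("top",t,(170,160,300,235)),("side",s,(290,140,365,210))):
    m=mask(c,[13,90,60],[24,255,255],b);k,l,st,ce=cv2.connectedComponentsWithStats(m)
    print(n,[(int(st[i,4]),ce[i].round().tolist()) for i in range(1,k) if st[i,4]>3])
cv2.imwrite("pics/m8.png",np.vstack([cv2.resize(t["image"][155:245,160:310],(800,330),interpolation=2),np.hstack([cv2.resize(s["image"][120:240,260:380],(400,270)),cv2.resize(d["image"][60:270],(400,270))])])[:,:,::-1])
E
```

```text
time: 19.95
position: [0.5305, 0.323, 0.1403]
tool_rot: [-3.14, -0.061, -0.002]
ft_force: [-0.6, 0.2, -6.8]
grip_width: 0.153
time: 20.95
position: [0.5092, 0.1236, 0.1383]
tool_rot: [3.134, -0.195, -0.002]
ft_force: [-0.0, 0.4, -6.9]
grip_width: 0.151
top [(18, [235.0, 186.0]), (42, [176.0, 197.0]), (9, [259.0, 196.0]), (18, [234.0, 206.0]), (18, [260.0, 215.0]), (21, [234.0, 217.0])]
side [(6, [295.0, 141.0]), (10, [328.0, 141.0]), (13, [338.0, 144.0]), (5, [310.0, 143.0]), (9, [317.0, 142.0]), (7, [350.0, 145.0]), (5, [329.0, 150.0])]
```

View pics/m8.png

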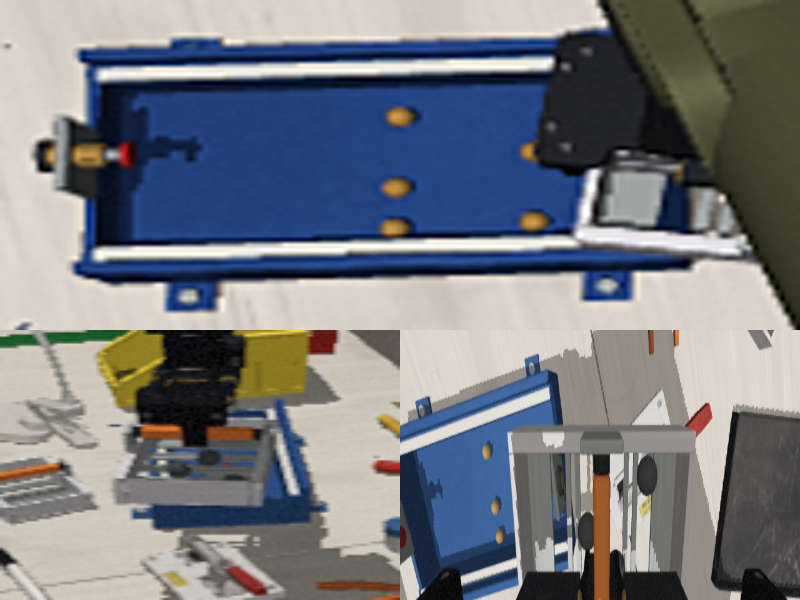

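All five brass balls are on the box floor: top crop (400,116), (397,187), (396,228), (530,150), (534,220). The large ones are in the sieve. Move on to the tray.

```bash
python3 -m jog '[[-2,-8,0,-0.01],[-6,-28,0,-0.02],[-13,-62,0,-0.03],[-21,-104,0,-0.04],[-30,-150,0,-0.05],[-39,-196,0,-0.06],[-48,-240,0,-0.065],[-56,-280,0,-0.065]]'
python3 -m jog '[[-6,-34,0,0],[-10,-56,0,0],[-12,-68,0,0],[-13,-72,0,0],[-13,-72,0,0],[-13,-72,0,0],[-13,-72,0,0],[-13,-72,0,0]]'
python3 - <<'E'
from h import *
st=get_state();print(st["position"],np.degrees(np.arctan2(*R.from_rotvec(st["tool_rot"]).as_matrix()[[1,0],0])))
s=cam("side");d=cam("wrist");t=cam("top")
O=([5,150,120],[18,255,255])
cv2.imwrite("pics/m9.png",np.hstack([cv2.resize(s["image"][200:360,210:370],(400,400),interpolation=2),cv2.resize(d["image"],(400,400))])[:,:,::-1])
# tray edges from initial pictures: corners by polygon approximation
for n,c,b,v in(("top0",t,(385,185,515,285),70),("side0",s,(240,245,345,340),75)):
    c["hsv"]=cv2.cvtColor(cv2.imread(f"pics/{n}.png"),cv2.COLOR_BGR2HSV)
    m=cv2.morphologyEx(mask(c,[0,0,0],[180,255,v],b),cv2.MORPH_OPEN,np.ones((5,5)))
    k=max(cv2.findContours(m,0,1)[0],key=cv2.contourArea);q=cv2.approxPolyDP(cv2.convexHull(k),5,True)[:,0]
    print(n,q.tolist(),(ray(c,q,.019)[:,:2]*1000).round().tolist())
E
```

```text
time: 22.1
position: [0.4538, -0.1543, 0.1389]
tool_rot: [3.128, -0.29, 0.0]
ft_force: [1.0, -0.8, -6.1]
grip_width: 0.156
time: 23.1
position: [0.4412, -0.225, 0.1389]
tool_rot: [3.128, -0.291, 0.0]
ft_force: [0.6, 0.0, -7.1]
grip_width: 0.157
[ 0.44115898 -0.22501222  0.13894704] -10.627427351159067
top0 [[405, 198], [500, 214], [493, 277], [396, 259]] [[538.0, -117.0], [498.0, -359.0], [338.0, -332.0], [382.0, -91.0]]
side0 [[277, 258], [334, 263], [318, 335], [252, 328]] [[384.0, -96.0], [542.0, -127.0], [495.0, -381.0], [341.0, -352.0]]
```

View pics/m9.png

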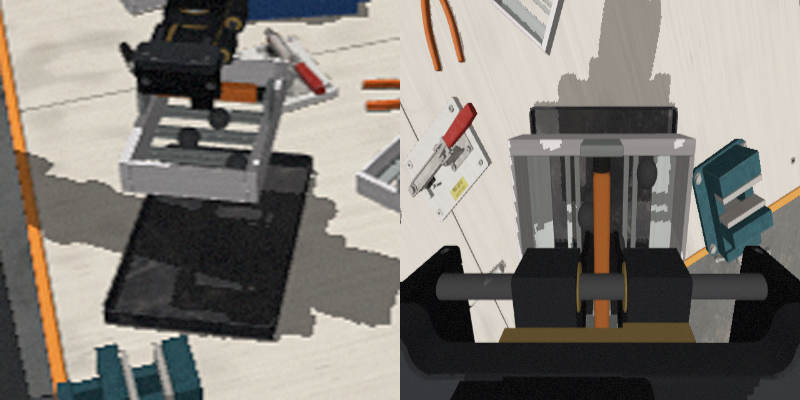

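The tray is clear under the sieve and the axes are parallel (yaw -10.6°). Corner estimates put the tray centre at ≈ (440,-229). Lower it.

```bash
python3 -m jog '[[-1,-2,-8,0],[-2,-4,-26,0],[-2,-4,-50,0],[-2,-4,-74,0],[-2,-4,-95,0],[-2,-4,-110,0],[-2,-4,-120,0],[-2,-4,-126,0]]'
python3 -m jog '[[0,0,-1,0],[0,0,-2,0],[0,0,-3,0],[0,0,-4,0],[0,0,-5,0],[0,0,-5,0],[0,0,-5,0],[0,0,-5,0]]'
```

```text
time: 24.25
position: [0.439, -0.2294, 0.0124]
tool_rot: [-3.128, 0.292, 0.0]
ft_force: [0.2, 0.1, -7.0]
grip_width: 0.157
time: 25.25
position: [0.4391, -0.2295, 0.008]
tool_rot: [3.128, -0.292, 0.0]
ft_force: [0.1, 0.3, -6.4]
grip_width: 0.156
```

```bash
python3 -m jog '[[0,0,-1,0],[0,0,-1,0],[0,0,-2,0],[0,0,-2,0],[0,0,-3,0],[0,0,-3,0],[0,0,-3,0],[0,0,-3,0]]'
python3 -m jog '[[0,0,-1,0],[0,0,-1,0],[0,0,-1,0],[0,0,-1,0],[0,0,-1,0],[0,0,-1,0],[0,0,-1,0],[0,0,-1,0]]'
```

```text
time: 26.25
position: [0.4392, -0.2295, 0.005]
tool_rot: [3.128, -0.292, 0.0]
ft_force: [-0.3, 0.9, -2.6]
grip_width: 0.156
time: 27.25
position: [0.4392, -0.2295, 0.004]
tool_rot: [3.128, -0.292, 0.0]
ft_force: [-0.9, -0.3, -0.6]
grip_width: 0.154
```

The load has transferred: -7 N has gone to -0.6 N. Release, rise and check.

```bash
python3 -m jog '[[0,0,0,0],[0,0,0,0],[0,0,0,0],[0,0,0,0],[0,0,0,0],[0,0,0,0],[0,0,0,0],[0,0,0,0]]' 0.0
python3 -m jog '[[0,0,5,0],[0,0,15,0],[0,0,35,0],[0,0,65,0],[0,0,105,0],[0,0,150,0],[0,0,190,0],[0,0,200,0]]'
python3 -m jog '[[0,30,0,0],[10,80,0,0],[20,140,0,0],[30,200,0,0],[40,250,0,0],[50,290,0,0],[50,310,0,0],[50,310,0,0]]'
python3 - <<'E'
from h import *
t=cam("top");s=cam("side")
O=([5,150,120],[18,255,255])
print("handle top",rect(t,mask(t,*O,(420,200,480,270)),.064),"side",rect(s,mask(s,*O,(260,255,330,325)),.056))
cv2.imwrite("pics/m10.png",np.hstack([cv2.resize(s["image"][240:350,235:355],(400,400),interpolation=2),cv2.resize(t["image"][180:290,385:515],(400,400),interpolation=2)])[:,:,::-1])
E
```

```text
time: 28.25
position: [0.439, -0.2294, 0.0039]
tool_rot: [3.128, -0.292, -0.0]
ft_force: [-0.5, 0.8, 0.4]
grip_width: 0.501
time: 29.25
position: [0.4407, -0.2301, 0.2078]
tool_rot: [3.125, -0.292, 0.009]
ft_force: [0.5, 0.7, -0.6]
grip_width: 0.497
time: 30.25
position: [0.4883, 0.0824, 0.2035]
tool_rot: [-3.128, 0.286, 0.002]
ft_force: [0.3, -0.3, -0.0]
grip_width: 0.499
handle top (array([ 439.3, -228. ]), array([13.7, 98.6]), 79.3) side (array([ 437.5, -229.9]), array([26.3, 99.7]), 79.0)
```

```bash
python3 - <<'E'
from h import *
t=cam("top")
m=mask(t,[13,90,60],[24,255,255],(190,165,270,230));k,l,st,ce=cv2.connectedComponentsWithStats(m)
print([(int(st[i,4]),ce[i].round().tolist()) for i in range(1,k) if st[i,4]>3])
m=mask(t,[13,90,60],[24,255,255],(385,185,515,285));print("brass px in tray",int((m>0).sum()))
m=mask(t,[0,0,120],[180,60,255],(405,202,490,270));print("sieve frame",rect(t,cv2.morphologyEx(m,3,np.ones((3,3))),.038))
print(close_job())
E
```

```text
[(18, [235.0, 186.0]), (19, [260.0, 196.0]), (18, [234.0, 206.0]), (18, [260.0, 215.0]), (21, [234.0, 217.0])]
brass px in tray 11
sieve frame (array([ 442. , -228.5]), array([176.9, 135.1]), 79.4)
the job is handed in; nothing more can be done
None
```

The sieve, with the large steel balls in it, is standing in the middle of the black tray, and all five brass balls are in the blue box. I handed the job in at about 30 s.

**Shaking:** I felt for the buffers at low force and met the left one at TCP y ≈ 0.344 and the right one at ≈ 0.307. I then shook between them, commanding no more than about 4 mm into each spring. The most I read was 4.9 N, but forces are only read at the end of each one-second move, so the peaks in between were not seen. The first slow strokes left brass balls in the grooves; quicker reversals cleared them.

**Last checks:**
- **Brass balls:** the top camera counts five in the box.
- **Sieve position:** the handle measures (439, -228) mm from the top camera and (437.5, -230) mm from the side. The estimated tray centre is (440, -229), and the axes are parallel to within about 0.5°.
- **Release:** the weight had gone onto the tray before the gripper let go, and the arm is clear.

**What went wrong or stayed unclear:**
- **First grasp:** it missed and closed above the handle. The camera views put the fingertips about 35 mm above the reported TCP, so I lowered that far and gripped properly (about 13.6 mm on the bar).
- **Brass colour in the tray:** an 11-pixel brass-coloured patch showed there. I put it down to the edges of the orange handle, since all five balls were counted in the box.
- **Large balls:** I last saw them in the sieve just above the tray. The 12-picture limit meant I could not view them again after setting it down.

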